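Load the lower tier of the instrument tray

ROBOT

A 6-joint arm with a two-finger parallel gripper is mounted at the origin on the work surface. World frame = base frame: x ahead of the robot, y to its left, z up, the work surface at z = 0. Lengths are in m, angles in degrees, forces in N, time in s.
With the tool pointing down it reaches from about 0.35 to 0.875 m from the base axis. Payload 4.2 kg.
Tool frame: the origin (TCP) lies on the front face of the gripper's body, between the roots of the fingers; the fingertips stand finger_overhang ahead of it and the grasp point (between the pads) lies 51 mm ahead of it (finger_overhang is the distance from the TCP to the fingertips, in m); z points along the fingers, y is the line along which they close (so a half turn about z gives the same grasp; the last joint's range is limited). The gripper opens to 87 mm and grips with 3 to 60 N. Pads are 19 mm wide; open, the fingers measure 117 mm over their backs; the gripper's body (75 mm by 190 mm) begins 51 mm behind the grasp point.
Start: joints at [-55.485, 22.042, 0.453, 0, -68.411, -14.817], TCP at [0.211, -0.588, 0.292] pointing down, gripper open.
Joint ranges: [-179.83, 179.83], [-69.29, 118.12], [-61.27, 80.66], [-181.25, 117.63], [-171.15, -9.14], [-177.46, 177.46]. Speed limits (degrees/s): [159.86, 159.86, 180, 180, 180, 180].

INTERFACE

Orientations are given as a 3x3 rotation matrix whose columns are the frame's x, y, z axes.
In Python, from station import sense, capture, camera_model, finish_job, finger_overhang gives the robot as it stands. The module is installed in compiled form; this text tells all that it offers.
- The arm moves only by the tool jog_arm, never from a script. Its argument "rows" is a list that holds one entry, the list of rows, each a list of 4 numbers: the shift along the tool's x, y, z in m, then the turn about the tool's z in rad. A call has 1 to 20 rows; each row shifts and turns the commanded pose from where the row before left it, along the tool's axes as they then stand; what a row does not reach is not made up. A row lasts 1/8 s, in which the tool goes at most 62.5 mm and 10.7 degrees, less where a joint would pass 70% of its speed; a pose out of reach is approached as far as the arm can. A call is refused whole if a number of a shift passes 0.0625 or a number of a turn 0.188, either way. A call with a gripper value outside its range is refused whole. "claw" is the opening, from 0 (shut) to 1 (fully open), set as the call begins (left out, the last holds). The fingers move at their own pace and stop on an object; the grip force is fixed at half the most. Time passes only in rows, so rows that do not move let the fingers close. It gives the time, the measured TCP pose, the force, the opening and the grip force at its end, in the units of the state.
- sense(): the state, without advancing time (a new reading comes with each control period).
- capture(name): name is "scene" or "top"; returns the picture (400x640x3 uint8, red, green, blue); there is no depth.
- camera_model(name): a dict with "fovy" (degrees; the focal length in pixels is half the picture's height over the tangent of half this angle, whatever the lens; pixels are square), "cx", "cy" (the principal point, pixels), "eye" and "rotation" of the camera in the world. Camera axes: x right, y down, z forward; pixel columns grow to the right and rows downward; lengths in m; the calibration is good to about 2 mm. A picture is of the moment at which its call begins. camera_model takes no time and is no camera call.
- finish_job(): hands the job in; it is judged then, once.
The state is a dict: "time_s": time; "joints": joint angles; "joint_velocities": joint speeds; "effort": joint torques, N m; "tcp_pos": TCP position; "ee_rot": TCP orientation; "wrist_force": force on the tool from outside, world axes, zero at the start; "moment": the same for the moment, N m; "gripper_width": opening from 0.0 (shut) to 1.0 (fully open); "gripper_force": force on a finger pad.
Only numpy, scipy, OpenCV 4.12 (cv2) and the standard library are available. Lean on these libraries where they do the work, as an engineer would, in place of code of your own. Each camera call takes 0.05 s, during which the arm holds its last target. There are 200 camera calls.

TASK

Lift the tray's hinged steel flap right up so that it stands open, lay the handled instrument cassette flat in the lower tier and slide it under the keeper strip until it is fully home against the end wall there, then fold the flap completely shut over it. Leave the bottle, bowl and jar where they stand.

Things in the scene. Friction and masses are not known exactly. Their poses are not given: they have to be found in the camera images.
- tray: Two-tier stainless instrument tray, fixed, on a thin blue mat. Axes: x to its back (hinge side), y to its keeper end (the end nearer the robot), z up; origin at the centre of its underside. Lower tier inside: 170 (x) by 250 (y), floor 4 above the table, walls 4 thick. Front wall (-x) 60 high, end walls 80, back wall 62. At the keeper end a strip overhangs the floor: see keeper_edge. The flap opens from the robot's right to its left.
- flap (a joint): Angle of the perforated steel flap over the lower tier, rad: 0 fully shut (level), growing as its front edge rises; stop at 1.75 (just past upright). The hinge is stiff (0.34 N m): the flap stays where it is left, at any angle. About 4 N upward at the front edge lifts it, 2 N pushes it down. It may start slightly ajar.
- hinge_line (a point): Middle of the flap's hinge line, on the tray 88 behind its origin and 63.5 above the table; axes turn with the flap (x away from its front edge, y along the hinge, z out of its upper face).
- bend (a point): Middle of the flap's front edge, 173 from the hinge line; axes as hinge_line's. Flap 246 wide, 3 thick, 0.3 kg. Here a tab 100 wide, 40 long, 3 thick is bent up at 45 degrees, forward (flap's -x) and up, its root level with the front wall's outer face: a finger tilted about 45 degrees slips in beneath it from the front.
- cassette: Instrument cassette, loose, 0.2 to 0.45 kg: steel base 60 (x) by 150 (y) by 18 high; origin at the centre of its underside, same end for end. Grey bar handle along y over its middle: 12 wide, 80 long, from 42 to 54 above the underside, on two posts 12 by 10 at y +-35; open under the bar. It clears the shut flap by about 4.
- home (a point): Point on the tray's floor, axes as the tray's, 50 from the tray's middle towards its keeper end: the cassette's origin lies level with it in y when the cassette, its length along the tray's y, touches the end wall. Where it lies front to back does not matter.
- keeper_edge (a point): Middle of the keeper strip's free edge, at its underside, axes as the tray's: 95 from the tray's middle, 23 above the tray's floor. The strip is 3 thick, runs the whole depth front to back and from here 30 to the end wall. The cassette's base slides under it along the tray's floor.
- bottle: White bottle with a grey cap, diameter 60, 120 high, origin at its underside. Bystander.
- bowl: Steel bowl, diameter 120, 45 high, origin at its underside. Bystander.
- jar: Clear jar with a steel cap, diameter 70, 90 high, origin at its underside. Bystander.
There are look-alikes about, which are no part of the job. What is shaped like the cassette but purple is not meant.

How it is judged (in metres and radians):
On the way, in this order (a step that is already met when the one before it is completed fails the run):
1. the flap is lifted up to stand open (over 75 degrees) before the cassette is inside (value of joint flap above 1.3 rad and horizontal distance between cassette and tray above 0.17 m), for 0.2 s.
2. the cassette lies flat in the lower tier, home against the end wall under the keeper, the flap still up (y of cassette in the frame of home between -0.004 and 0.006 m and x of cassette in the frame of home between -0.06 and 0.06 m and z of cassette in the frame of home below 0.006 m and angle between cassette's own z axis and vertical below 0.08 rad and angle between the y axis of cassette and the y axis of tray, either way round below 0.1 rad and value of joint flap above 0.8 rad), for 0.2 s.
At the end, for the whole second after the job is handed in: Flap shut to within 0.035 rad; cassette flat (0.08 rad) on the lower tier's floor, within 4 mm of the end wall under the keeper, square to it within 0.10 rad, at rest (y of cassette in the frame of home between -0.004 and 0.006 m and x of cassette in the frame of home between -0.06 and 0.06 m and z of cassette in the frame of home below 0.006 m and angle between cassette's own z axis and vertical below 0.08 rad and angle between the y axis of cassette and the y axis of tray, either way round below 0.1 rad and value of joint flap below 0.035 rad and linear speed of cassette below 0.02 m/s); the robot touches nothing.
It fails at once if bottle disturbed (moved over 30 mm or tipped) (distance of bottle from where it was at the start of the episode above 0.03 m or angle between bottle's own z axis and vertical above 0.5 rad).
It fails at once if bowl disturbed (moved over 30 mm or tipped) (distance of bowl from where it was at the start of the episode above 0.03 m or angle between bowl's own z axis and vertical above 0.5 rad).
It fails at once if jar disturbed (moved over 30 mm or tipped) (distance of jar from where it was at the start of the episode above 0.03 m or angle between jar's own z axis and vertical above 0.5 rad).
It also fails if it takes over 72 s, if anything falls off the work surface, if the arm or the gripper's body presses on something with over 40 N, if the wrist force passes 120 N, or if a joint passes its speed limit or range.

## Working session

There is one attempt and no reset: what is moved stays moved. The work goes in short steps, Python scripts to look and compute and a tool call to move; the robot and the scene stay as the last step left them, time stands still between calls to the robot, and variables do not carry over. Pictures are saved under pics/ and viewed, at most 10 in all, crops included, and the job is handed in when it is done.

Besides the shell and the picture viewer there is one more tool, called after ">>>" in YAML: its name, and indented under it one key for each argument. jog_arm: Moves the arm, as the interface text tells. Its arguments: {"type":"object","properties":{"rows":{"type":"array"},"claw":{"type":"number"}},"required":["rows"]}

```bash
mkdir -p pics; python3 - <<'E'
from station import *
import cv2,numpy as np
for n in("scene","top"):
    im=capture(n);cv2.imwrite(f"pics/{n}0.png",im[:,:,::-1]);print(n,camera_model(n))
print(sense());print(finger_overhang() if callable(finger_overhang) else finger_overhang)
E
```

```text
scene {'fovy': 56.589917973169996, 'cx': 316.6909685505819, 'cy': 198.58400475811973, 'eye': array([1.15544682, 0.53052175, 0.80765639]), 'rotation': array([[-0.57524544,  0.55354737, -0.60222752],
       [ 0.81770478,  0.40827783, -0.4057932 ],
       [ 0.02125039, -0.72587501, -0.68749829]])}
top {'fovy': 50.223561424610466, 'cx': 317.0296832768629, 'cy': 200.14334431426786, 'eye': array([0.41095806, 0.07069632, 1.18923499]), 'rotation': array([[ 0.00186898, -0.99692311,  0.07836344],
       [-0.99996775, -0.00247521, -0.00763966],
       [ 0.00781012, -0.07834663, -0.99689559]])}
{'time_s': 0.1, 'joints': array([-5.54861559e+01,  2.20859536e+01,  3.87562622e-01, -2.50838706e-02,
       -6.84119681e+01, -1.48153726e+01]), 'joint_velocities': array([-0.06888766, -0.20722262,  0.13696693,  0.16746483,  0.06580582,
        0.09635687]), 'effort': array([-4.07982534e-04, -3.91691530e+01,  1.87934732e+01,  4.23186913e+00,
        1.34723273e-02, -6.90913430e-05]), 'tcp_pos': array([ 0.21054003, -0.58803951,  0.29127339]), 'ee_rot': array([[-9.41533914e-01, -3.36917374e-01, -7.55901896e-04],
       [-3.36918208e-01,  9.41532165e-01,  1.81774011e-03],
       [ 9.92777245e-05,  1.96614107e-03, -9.99998062e-01]]), 'wrist_force': array([-0.5429509 ,  0.15256781, -0.1014833 ]), 'moment': array([ 0.06432354, -0.01810964,  0.00590484]), 'gripper_force': 0.0, 'gripper_width': 1.006014110628933}
0.0697
```

View pics/scene0.png

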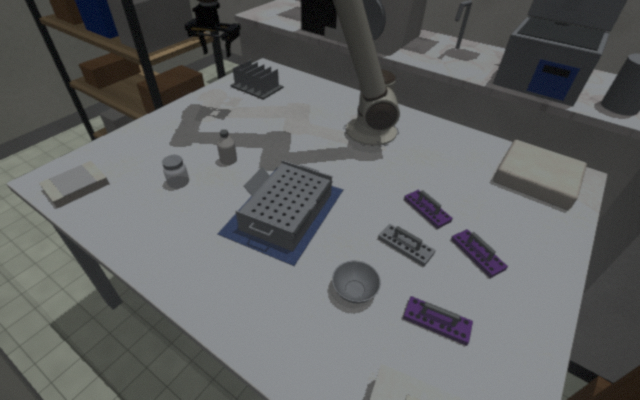

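View pics/top0.png

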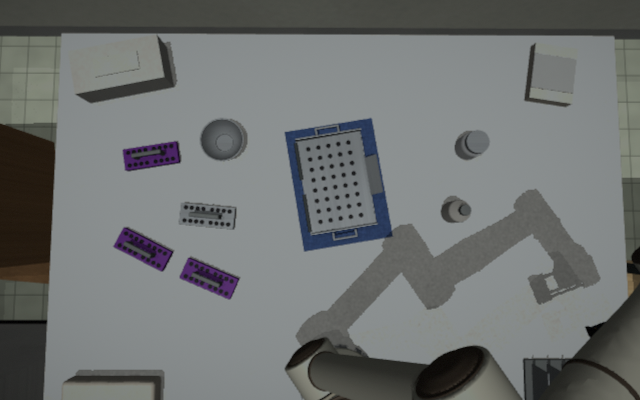

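The pictures show the tray at top px (340,185), with the tab on its right side (373,175), which is world -y. The grey cassette is at (208,215), with purple look-alikes around it. The bowl is at (223,139), and the bottle and jar are on the right at (457,210) and (473,144). I'll take enlarged crops next.

```bash
cat > h.py <<'E'
from station import *
import cv2,numpy as np
def crop(im,u0,v0,w,h,s):
    c=cv2.resize(im[v0:v0+h,u0:u0+w],None,fx=s,fy=s,interpolation=cv2.INTER_CUBIC)
    c=cv2.convertScaleAbs(c,alpha=1.5)
    for u in range((u0+9)//10*10,u0+w,10):
        cv2.line(c,((u-u0)*s,0),((u-u0)*s,8 if u%50 else 16),(0,0,255),1)
        if u%20==0: cv2.putText(c,str(u),((u-u0)*s-10,22),0,.35,(0,0,255),1)
    for v in range((v0+9)//10*10,v0+h,10):
        cv2.line(c,(0,(v-v0)*s),(8,(v-v0)*s),(0,0,255),1)
        if v%20==0: cv2.putText(c,str(v),(10,(v-v0)*s+4),0,.35,(0,0,255),1)
    return c
def ray(n,p):
    m=camera_model(n);f=200/np.tan(np.radians(m['fovy']/2))
    d=m['rotation']@np.array([(p[0]-m['cx'])/f,(p[1]-m['cy'])/f,1]);return m['eye'],d
def atz(n,p,z):
    e,d=ray(n,p);return e+d*(z-e[2])/d[2]
def tri(pt,ps):
    A=[];b=[]
    for n,p in(("top",pt),("scene",ps)):
        e,d=ray(n,p);d=d/np.linalg.norm(d);P=np.eye(3)-np.outer(d,d);A.append(P);b.append(P@e)
    return np.linalg.lstsq(np.vstack(A),np.hstack(b),rcond=None)[0]
def proj(n,P):
    m=camera_model(n);f=200/np.tan(np.radians(m['fovy']/2));q=m['rotation'].T@(np.asarray(P)-m['eye']);return f*q[0]/q[2]+m['cx'],f*q[1]/q[2]+m['cy']
E
python3 - <<'E'
from h import *
t=cv2.imread("pics/top0.png");s=cv2.imread("pics/scene0.png")
A=np.zeros((600,800,3),np.uint8)
A[:584,:488]=crop(t,276,110,122,146,4)
A[:240,492:792]=crop(t,172,190,75,60,4)
A[250:510,492:792]=crop(s,370,215,75,65,4)
cv2.imwrite("pics/c1.png",A)
cv2.imwrite("pics/c2.png",crop(s,215,150,135,115,5))
E
```

```text
(no output)
```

View pics/c1.png

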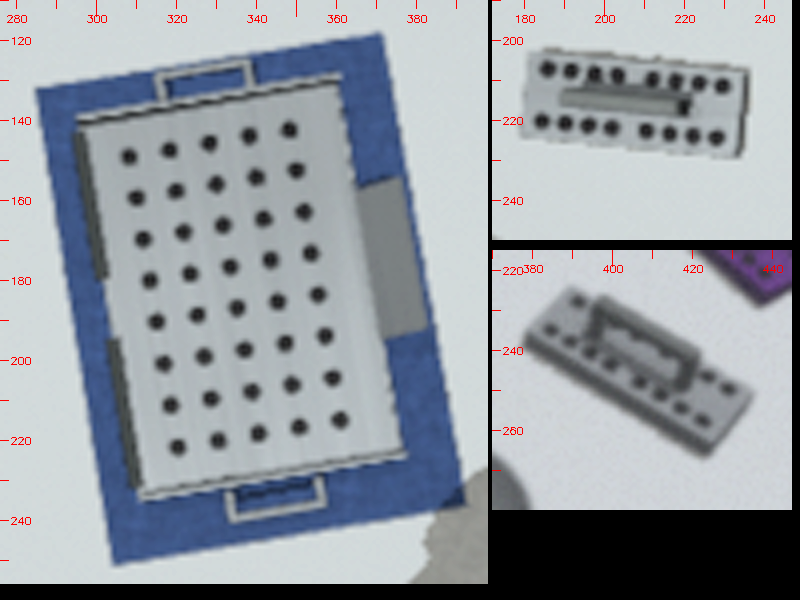

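View pics/c2.png

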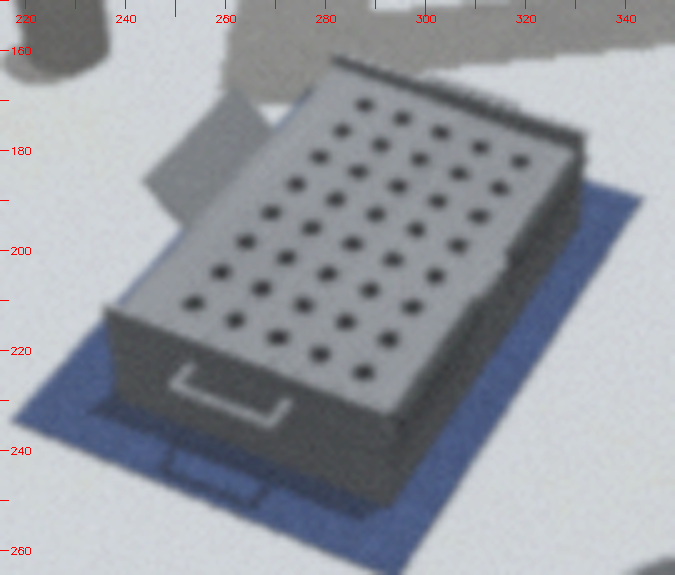

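```bash
python3 - <<'E'
from h import *
from scipy.optimize import least_squares as LS
def fit(pts,p0):
    def P(p,l): 
        c,s=np.cos(p[2]),np.sin(p[2]);return np.array([p[0]+c*l[0]-s*l[1],p[1]+s*l[0]+c*l[1],l[2]+p[3]])
    r=LS(lambda p:np.hstack([np.subtract(proj(n,P(p,l)),q) for n,l,q in pts]),p0,loss='soft_l1')
    print(r.x,np.degrees(r.x[2]));print(np.round(r.fun.reshape(-1,2),1).tolist());return r.x
X,Y,Z=.089,.129,.08
tr=[("top",(X,-Y,Z),(295.5,139)),("top",(-X,-Y,Z),(361,128.5)),("top",(X,Y,Z),(312,234.5)),("top",(-X,Y,Z),(377,224)),
("scene",(X,-Y,Z),(294,233)),("scene",(-X,-Y,Z),(236.5,212)),("scene",(-X,Y,Z),(281.5,161.5)),("scene",(X,Y,Z),(331.5,177))]
t=fit(tr,[.5,.0,1.5,0])
x,y,z=.03,.075,.018
# cassette +y toward top-image left (world +y)
ca=[("top",(x,y,z),(181,202.5)),("top",(x,-y,z),(234.5,207.5)),("top",(-x,y,z),(179.3,223.5)),
("scene",(x,y,z),(378,236)),("scene",(-x,y,z),(389.5-0,225)),("scene",(x,-y,z),(424,261)),("scene",(-x,-y,z),(435.7,250))]
ca=[("top",(x,y,z),(181,202.5)),("top",(x,-y,z),(234.5,207.5)),("top",(-x,y,z),(179.3,223.5)),
("scene",(x,y,z),(424,261)),("scene",(x,-y,z),(378,235)),("scene",(-x,y,z),(435.7,248)),("scene",(-x,-y,z),(389.5,224.5))]
c=fit(ca,[.4,.3,0,0])
print("bar", atz("top",(190,214),.054),atz("top",(221,216),.054))
print("pcheck bar tri far-left end, right", [np.round(proj("scene",atz("top",p,.054)),1) for p in((189,214),(222,216.5))])
for a,b in(((376.5,154),(243,186)),((382.5,192),(262,168)),((366,157),(252,195.5))): print("tab",tri(a,b))
c_,s_=np.cos(t[2]),np.sin(t[2]);R=np.array([[c_,-s_],[s_,c_]])
T=lambda a,b:t[:2]+R@[a,b]
print("front edge mid",T(-.085,0),"hinge",T(.088,0),"home",T(0,.05),"keeper",T(0,.095))
for n,p,z in(("bowl",(223,139),.045),("bottle",(459,210.5),.12),("jar",(475,143),.09)):print(n,atz("top",p,z))
print(R)
E
```

```text
[ 0.54789594  0.01263512  1.74036384 -0.00690368] 99.71550286985035
[[-1.0, 0.4], [-0.4, 0.1], [-1.3, 1.2], [0.8, 0.3], [-2.1, 0.9], [-1.7, 0.1], [-0.5, -0.7], [0.2, -0.0]]
[ 4.59078928e-01  3.63595902e-01 -8.81977305e-02  1.49657766e-04] -5.05335771811863
[[-0.2, 0.0], [0.7, -0.1], [-1.0, 0.8], [1.0, 1.8], [-0.8, -0.7], [-0.1, 1.3], [-0.9, -1.9]]
bar [0.46244654 0.39928344 0.054     ] [0.45731471 0.31699696 0.054     ]
pcheck bar tri far-left end, right [array([421.1, 240.3]), array([392.5, 224.5])]
tab [ 0.61625143 -0.09044796  0.09721304]
tab [ 0.51774578 -0.10560178  0.09247705]
tab [ 0.61211111 -0.06513675  0.07116954]
front edge mid [ 0.5622402 -0.0711458] hinge [0.5330454  0.09937301] home [0.49861305 0.00419731] keeper [ 0.45425844 -0.00339671]
bowl [0.6668264  0.31759963 0.045     ]
bottle [ 0.46976485 -0.29464485  0.12      ]
jar [ 0.64852207 -0.3512075   0.09      ]
[[-0.16875608 -0.98565784]
 [ 0.98565784 -0.16875608]]
```

>>> jog_arm:
  rows:
    - [[0,0,0,-0.1745],[0,0,0,-0.1745],[0,0,0,-0.1745],[0,0,0,-0.1745],[0,0,0,-0.1745],[0,0,0,-0.1745],[0,0,0,-0.1745],[0,0,0,-0.1745],[-0.0313,-0.0361,0,0],[-0.0313,-0.0361,0,0],[-0.0313,-0.0361,0,0],[-0.0313,-0.0361,0,0],[-0.0313,-0.0361,0,0],[-0.0313,-0.0361,0,0],[-0.0313,-0.0361,0,0],[-0.0313,-0.0361,0,0],[-0.0313,-0.0361,0,0],[-0.0313,-0.0361,0,0],[-0.0313,-0.0361,0,0],[-0.0313,-0.0361,0,0]]
  claw: 0

```text
time_s: 2.6
tcp_pos: [0.5752, -0.1439, 0.2918]
ee_rot: [[0.168, -0.986, -0.001], [-0.986, -0.168, 0.0], [-0.0, 0.001, -1.0]]
wrist_force: [1.4, -0.8, 0.4]
gripper_width: 0.001
gripper_force: 0.0
```

```bash
cat >> h.py <<'E'
t=np.array([.5479,.0126]);a=np.radians(99.7);RT=np.array([[np.cos(a),-np.sin(a)],[np.sin(a),np.cos(a)]])
def st():
    s=sense();p=s['tcp_pos'];R=s['ee_rot']
    print("t",round(s['time_s'],2),"tcp",p.round(4),"tray",(RT.T@(p[:2]-t)).round(4),"yaw",np.degrees(np.arctan2(R[1,0],R[0,0])).round(2),"F tray",(RT.T@s['wrist_force'][:2]).round(1),s['wrist_force'][2].round(1),"w",round(s['gripper_width'],3),"gf",s['gripper_force'])
    return s
E
python3 -c "
from h import *
st()"
```

```text
t 2.6 tcp [ 0.5752 -0.1439  0.2918] tray [-0.1588 -0.0005] yaw -80.31 F tray [-1.1 -1.2] 0.4 w 0.001 gf 0.0
```

>>> jog_arm:
  rows:
    - [[0,0,0.0295,0],[0,0,0.0295,0],[0,0,0.0295,0],[0,0,0.0295,0],[0,0,0.0295,0],[0,0,0.0295,0],[-0.007,0,0,0],[-0.007,0,0,0],[-0.007,0,0,0],[-0.006,0,0,0],[-0.002,0,0,0],[-0.002,0,0,0],[-0.002,0,0,0]]

```text
time_s: 4.22
tcp_pos: [0.569, -0.1127, 0.1153]
ee_rot: [[0.168, -0.986, 0.0], [-0.986, -0.168, -0.0], [0.0, -0.0, -1.0]]
wrist_force: [-0.4, 0.7, -0.4]
gripper_width: 0.001
gripper_force: 0.0
```

```bash
python3 -c "
from h import *
st()"
```

```text
t 4.22 tcp [ 0.569  -0.1127  0.1153] tray [-0.1271  0.0003] yaw -80.32 F tray [0.8 0.3] -0.4 w 0.001 gf 0.0
```

Inching in until contact.

>>> jog_arm:
  rows:
    - [[-0.002,0,0,0],[-0.002,0,0,0],[-0.001,0,0,0],[0,0,0,0]]

```text
time_s: 4.72
tcp_pos: [0.5683, -0.1086, 0.1153]
ee_rot: [[0.168, -0.986, 0.0], [-0.986, -0.168, -0.001], [0.001, -0.0, -1.0]]
wrist_force: [1.9, -4.7, 0.0]
gripper_width: 0.003
gripper_force: 2.3
```

```bash
python3 -c "
from h import *
st()"
```

```text
t 4.72 tcp [ 0.5683 -0.1086  0.1153] tray [-0.1229  0.0004] yaw -80.32 F tray [-4.9 -1.1] 0.0 w 0.003 gf 2.3418285325169563
```

>>> jog_arm:
  rows:
    - [[-0.002,0,0,0],[-0.001,0,-0.002,0],[-0.001,0,-0.004,0],[-0.001,0,-0.004,0],[-0.001,0,-0.004,0],[-0.001,0,-0.004,0]]

```text
time_s: 5.48
tcp_pos: [0.5675, -0.104, 0.1342]
ee_rot: [[0.168, -0.986, 0.001], [-0.986, -0.168, -0.004], [0.004, -0.001, -1.0]]
wrist_force: [1.4, -14.4, 0.9]
gripper_width: 0.006
gripper_force: 7.2
```

```bash
python3 -c "
from h import *
st()
cv2.imwrite('pics/s1.png',np.hstack([crop(capture('scene')[:,:,::-1],200,110,150,140,3),crop(capture('top')[:,:,::-1],280,110,110,140,3)]))"
```

```text
t 5.47 tcp [ 0.5675 -0.104   0.1342] tray [-0.1182  0.0003] yaw -80.34 F tray [-14.4   1. ] 0.9 w 0.006 gf 7.198071554303169
```

View pics/s1.png

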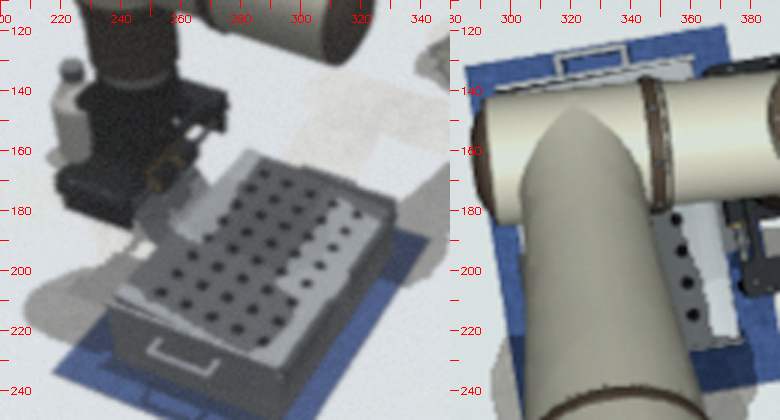

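>>> jog_arm:
  rows:
    - [[-0.0014,0,-0.005,0],[-0.0015,0,-0.005,0],[-0.0016,0,-0.005,0],[-0.0017,0,-0.005,0],[-0.0018,0,-0.005,0],[-0.002,0,-0.005,0],[-0.0022,0,-0.005,0],[-0.0024,0,-0.005,0]]

```text
time_s: 6.58
tcp_pos: [0.5649, -0.0887, 0.1744]
ee_rot: [[0.168, -0.986, 0.001], [-0.986, -0.168, -0.003], [0.003, -0.001, -1.0]]
wrist_force: [0.2, -9.7, 1.4]
gripper_width: 0.003
gripper_force: 5.0
```

```bash
python3 -c "
from h import *
st()"
```

```text
t 6.58 tcp [ 0.5649 -0.0887  0.1744] tray [-0.1027  0.0003] yaw -80.33 F tray [-9.6  1.5] 1.4 w 0.003 gf 5.002557439729571
```

>>> jog_arm:
  rows:
    - [[-0.0039,0,-0.0074,0],[-0.0042,0,-0.0072,0],[-0.0045,0,-0.0071,0],[-0.0048,0,-0.0069,0],[-0.0051,0,-0.0067,0],[-0.0054,0,-0.0065,0],[-0.0056,0,-0.0062,0],[-0.0059,0,-0.006,0],[-0.0061,0,-0.0057,0],[-0.0064,0,-0.0055,0],[-0.0066,0,-0.0052,0],[-0.0068,0,-0.0049,0],[-0.007,0,-0.0046,0],[-0.0072,0,-0.0043,0]]

```text
time_s: 8.32
tcp_pos: [0.5519, -0.0099, 0.2598]
ee_rot: [[0.168, -0.986, 0.003], [-0.986, -0.168, -0.003], [0.004, -0.003, -1.0]]
wrist_force: [1.0, -7.9, 5.4]
gripper_width: 0.004
gripper_force: 3.6
```

```bash
python3 -c "
from h import *
st()"
```

```text
t 8.32 tcp [ 0.5519 -0.0099  0.2598] tray [-0.0229 -0.0002] yaw -80.31 F tray [-8.   0.3] 5.4 w 0.004 gf 3.6372854257933795
```

>>> jog_arm:
  rows:
    - [[-0.0073,0,-0.001,0],[-0.0073,0,-0.001,0],[-0.0073,0,-0.001,0],[-0.0073,0,-0.001,0],[-0.0073,0,-0.001,0],[-0.0073,0,-0.001,0],[-0.0073,0,-0.001,0],[-0.0073,0,-0.001,0],[-0.0073,0,-0.001,0],[-0.0073,0,-0.001,0],[-0.0073,0,-0.001,0],[-0.0073,0,-0.001,0],[-0.0073,0,-0.001,0],[-0.0073,0,-0.001,0],[0,0,0,0],[0,0,0,0]]

```text
time_s: 10.32
tcp_pos: [0.5341, 0.093, 0.2716]
ee_rot: [[0.168, -0.986, 0.001], [-0.986, -0.168, 0.001], [-0.001, -0.001, -1.0]]
wrist_force: [0.0, -0.8, -0.5]
gripper_width: 0.003
gripper_force: 0.0
```

```bash
python3 -c "
from h import *
st()
cv2.imwrite('pics/s2.png',crop(capture('scene')[:,:,::-1],200,60,200,190,3))"
```

```text
t 10.32 tcp [0.5341 0.093  0.2716] tray [0.0816 0.0001] yaw -80.3 F tray [-0.8  0.1] -0.5 w 0.003 gf 0.0
```

View pics/s2.png

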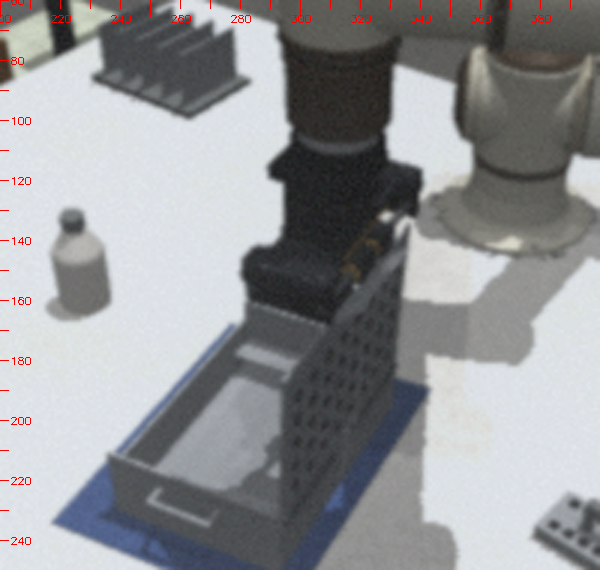

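The flap stands upright, from its hinge corner at (292,233) to its top at (335,135). I'll back off and go above the cassette.

>>> jog_arm:
  rows:
    - [[0.02,0,0,0],[0.02,0,0,0],[0,0,-0.032,0],[0,0,-0.032,0],[0,0,-0.032,0],[0,0,-0.032,0],[-0.0318,0.0029,0,0],[-0.0318,0.0029,0,0],[-0.0318,0.0029,0,0],[-0.0318,0.0029,0,0],[-0.0318,0.0029,0,0],[-0.0318,0.0029,0,0],[-0.0318,0.0029,0,0],[-0.0318,0.0029,0,0],[-0.0318,0.0029,0,0],[-0.0318,0.0029,0,0],[0,0,0.04,0.124],[0,0,0.04,0.124],[0,0,0.04,0],[0,0,0,0]]
  claw: 1

```text
time_s: 12.88
tcp_pos: [0.4584, 0.3596, 0.2763]
ee_rot: [[-0.081, -0.997, -0.005], [-0.997, 0.081, -0.006], [0.006, 0.005, -1.0]]
wrist_force: [0.3, 0.3, -0.2]
gripper_width: 1.001
gripper_force: 0.0
```

```bash
python3 -c "
from h import *
st()
im=capture('scene')[:,:,::-1]; cv2.imwrite('pics/s3.png',crop(im,250,60,200,200,3))"
```

```text
t 12.88 tcp [0.4584 0.3596 0.2763] tray [0.3571 0.0298] yaw -94.62 F tray [ 0.3 -0.3] -0.2 w 1.001 gf 0.0
```

View pics/s3.png

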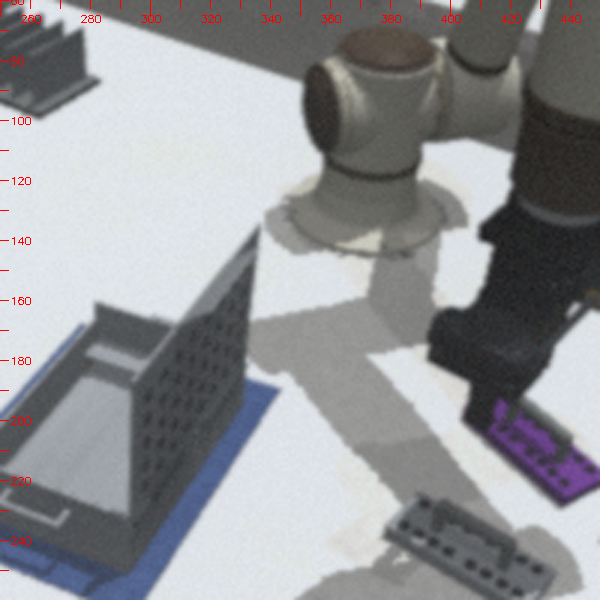

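The flap stays upright and the gripper is above the cassette. Descending to grasp.

>>> jog_arm:
  rows:
    - [[0,0,0.028,0],[0,0,0.028,0],[0,0,0.028,0],[0,0,0.028,0],[0,0,0.028,0],[0,0,0.028,0],[0,0,0.005,0],[0,0,0.003,0],[0,0,0,0]]

```text
time_s: 14.05
tcp_pos: [0.4594, 0.3624, 0.105]
ee_rot: [[-0.079, -0.997, 0.002], [-0.997, 0.079, 0.002], [-0.002, -0.002, -1.0]]
wrist_force: [0.1, 0.3, -0.6]
gripper_width: 1.001
gripper_force: 0.0
```

>>> jog_arm:
  rows:
    - [[0,0,0,0],[0,0,0,0],[0,0,0,0],[0,0,0,0],[0,0,0,0],[0,0,0,0]]
  claw: 0

```text
time_s: 14.8
tcp_pos: [0.4586, 0.3617, 0.1034]
ee_rot: [[-0.079, -0.997, -0.0], [-0.997, 0.079, -0.0], [0.0, 0.0, -1.0]]
wrist_force: [0.4, -0.1, 0.2]
gripper_width: 0.401
gripper_force: 0.0
```

>>> jog_arm:
  rows:
    - [[0,0,0.004,0],[0,0,0,0],[0,0,0,0],[0,0,0,0],[0,0,0,0],[0,0,0,0]]

```text
time_s: 15.55
tcp_pos: [0.4585, 0.3616, 0.0993]
ee_rot: [[-0.079, -0.997, -0.0], [-0.997, 0.079, -0.0], [0.0, 0.0, -1.0]]
wrist_force: [0.1, -0.3, -2.1]
gripper_width: 0.135
gripper_force: 30.0
```

>>> jog_arm:
  rows:
    - [[0,0,-0.01,0],[0,0,-0.03,0],[0,0,-0.03,0],[0,0,0,0]]

```text
time_s: 16.05
tcp_pos: [0.4597, 0.363, 0.1728]
ee_rot: [[-0.078, -0.997, 0.005], [-0.997, 0.078, 0.006], [-0.006, -0.004, -1.0]]
wrist_force: [0.1, -0.2, -1.9]
gripper_width: 0.136
gripper_force: 30.0
```

```bash
python3 -c "
from h import *
st()
im=capture('scene')[:,:,::-1]; cv2.imwrite('pics/s4.png',crop(im,330,120,150,150,4))"
```

```text
t 16.05 tcp [0.4597 0.363  0.1728] tray [0.3603 0.0279] yaw -94.5 F tray [-0.2 -0.1] -1.9 w 0.136 gf 29.965887889266014
```

View pics/s4.png

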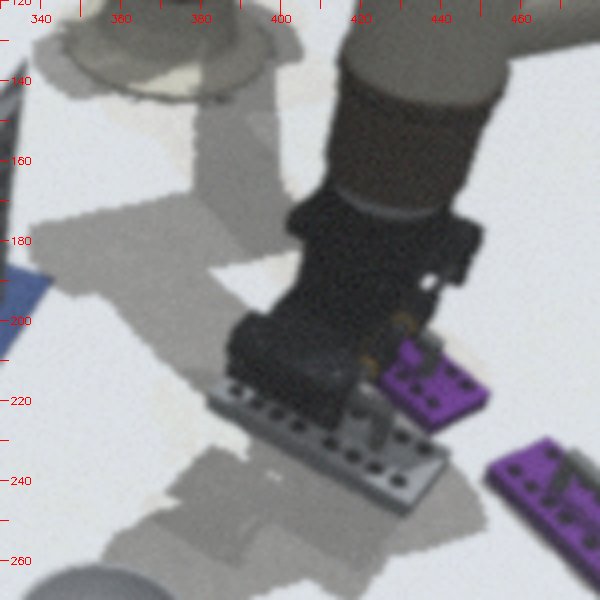

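The cassette hangs level in the grip (base corners at about (382,219) and (440,236)). I'll carry it over the flap.

>>> jog_arm:
  rows:
    - [[0,0,-0.046,0],[0,0,-0.046,0],[0,0,-0.046,0],[0,0,-0.046,0],[0,0,-0.046,0],[0,0,0,0],[0.0308,-0.0106,0,0],[0.0308,-0.0106,0,0],[0.0308,-0.0106,0,0],[0.0308,-0.0106,0,0],[0.0308,-0.0106,0,0],[0.0308,-0.0106,0,0],[0.0308,-0.0106,0,0],[0.0308,-0.0106,0,0],[0.0308,-0.0106,0,0],[0.0308,-0.0106,0,0],[0.0308,-0.0106,0,0],[0.0308,-0.0106,0,0]]

```text
time_s: 18.35
tcp_pos: [0.5557, -0.0176, 0.3964]
ee_rot: [[-0.079, -0.997, -0.005], [-0.997, 0.079, -0.0], [0.0, 0.005, -1.0]]
wrist_force: [0.6, 0.9, -2.1]
gripper_width: 0.13
gripper_force: 30.0
```

>>> jog_arm:
  rows:
    - [[0,0,0,0.165],[0,0,0,0.165],[0,0,0,0.165],[0,0,0,0.165],[0,0,0,0.165],[0,0,0,0.165],[0,0,0,0.165],[0,0,0,0.168],[0,0,0,0]]

```text
time_s: 19.48
tcp_pos: [0.5557, -0.0166, 0.3968]
ee_rot: [[-0.985, -0.17, -0.005], [-0.17, 0.985, -0.0], [0.005, 0.001, -1.0]]
wrist_force: [0.2, 0.4, -2.3]
gripper_width: 0.131
gripper_force: 30.0
```

```bash
python3 -c "
from h import *
st()
im=capture('scene')[:,:,::-1];im2=capture('top')[:,:,::-1]; cv2.imwrite('pics/s5.png',np.hstack([crop(im,180,60,190,190,4)]))"
```

```text
t 19.48 tcp [ 0.5557 -0.0166  0.3968] tray [-0.0301 -0.0027] yaw -170.22 F tray [ 0.4 -0.3] -2.3 w 0.131 gf 29.96693093329668
```

View pics/s5.png

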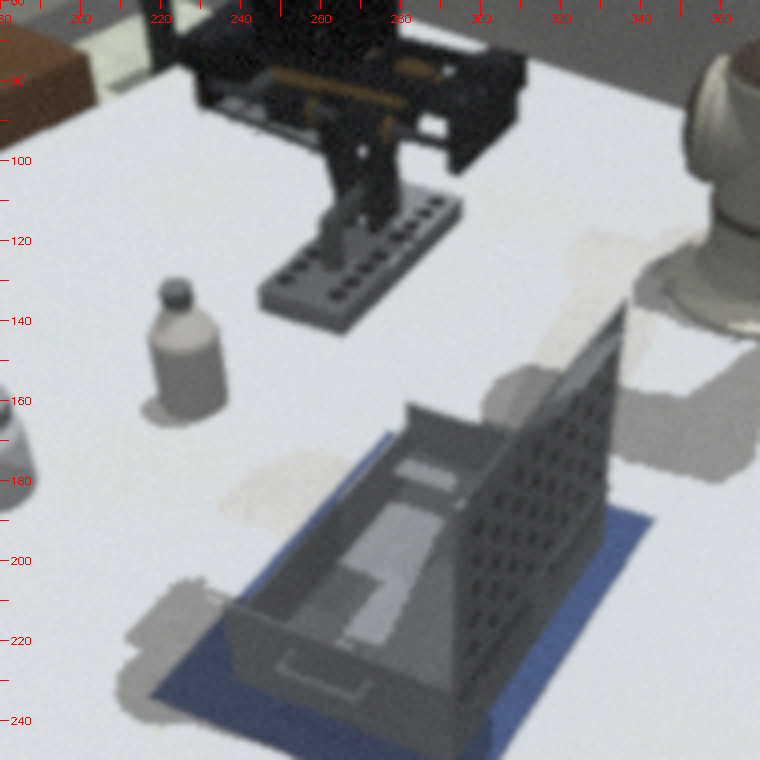

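```bash
python3 - <<'E'
from h import *
p=np.array([.5557,-.0166]);z=.3968-.0993
for off in(-.005,0,.005):
  for l,zz in(((-.03,-.075),0),((.03,-.075),0),((.03,.075),.018)):
    P=p+RT@(np.array(l)+[0,off]);print(off,l,np.round(proj("scene",[*P,z+zz]),1))
E
```

```text
-0.005 (-0.03, -0.075) [243.8 138. ]
-0.005 (0.03, -0.075) [265.4 144.6]
-0.005 (0.03, 0.075) [295.1 108.8]
0 (-0.03, -0.075) [244.9 136.9]
0 (0.03, -0.075) [266.5 143.5]
0 (0.03, 0.075) [296.  107.9]
0.005 (-0.03, -0.075) [246.1 135.9]
0.005 (0.03, -0.075) [267.6 142.4]
0.005 (0.03, 0.075) [296.9 107. ]
```

>>> jog_arm:
  rows:
    - [[0,0,0.0315,0],[0,0,0.0315,0],[0,0,0.0315,0],[0,0,0.0315,0],[0,0,0.0315,0],[0,0,0.0315,0],[0,0,0.0315,0],[0,0,0.0315,0],[0,0,0.025,0],[0,0,0.006,0],[0,0,0,0]]

```text
time_s: 20.95
tcp_pos: [0.5565, -0.0167, 0.1165]
ee_rot: [[-0.986, -0.169, -0.0], [-0.169, 0.986, -0.0], [0.0, -0.0, -1.0]]
wrist_force: [0.1, 0.5, -2.3]
gripper_width: 0.135
gripper_force: 30.0
```

```bash
python3 -c "
from h import *
st()"
```

```text
t 20.95 tcp [ 0.5565 -0.0167  0.1165] tray [-0.0304 -0.0035] yaw -170.26 F tray [ 0.5 -0.1] -2.3 w 0.135 gf 29.965890906751156
```

>>> jog_arm:
  rows:
    - [[0,0,0.004,0],[0,0,0.003,0],[0,0,0.003,0],[0,0,0.002,0],[0,0,0,0]]

```text
time_s: 21.58
tcp_pos: [0.5562, -0.0168, 0.1043]
ee_rot: [[-0.986, -0.168, -0.0], [-0.168, 0.986, -0.0], [0.0, -0.0, -1.0]]
wrist_force: [0.0, 0.3, -2.7]
gripper_width: 0.135
gripper_force: 30.0
```

>>> jog_arm:
  rows:
    - [[0,0,0.001,0],[0,0,0.001,0],[0,0,0,0]]

```text
time_s: 21.95
tcp_pos: [0.5563, -0.0167, 0.103]
ee_rot: [[-0.986, -0.168, 0.0], [-0.168, 0.986, -0.0], [-0.0, -0.0, -1.0]]
wrist_force: [-2.3, -0.1, 2.1]
gripper_width: 0.132
gripper_force: 30.0
```

>>> jog_arm:
  rows:
    - [[0.006,0,0,0],[0.006,0,0,0],[0.006,0,0,0],[0.006,0,0,0],[0.006,0,0,0],[0.006,0,0,0],[0.006,0,0,0],[0.004,0,0,0],[0,0,0,0]]

```text
time_s: 23.08
tcp_pos: [0.5108, -0.0245, 0.1029]
ee_rot: [[-0.986, -0.168, 0.0], [-0.168, 0.986, 0.0], [-0.0, -0.0, -1.0]]
wrist_force: [1.1, 0.9, 6.4]
gripper_width: 0.138
gripper_force: 30.0
```

```bash
python3 -c "
from h import *
st()"
```

```text
t 23.07 tcp [ 0.5108 -0.0245  0.1029] tray [-0.0303  0.0428] yaw -170.32 F tray [ 0.7 -1.3] 6.4 w 0.138 gf 29.96637862175703
```

>>> jog_arm:
  rows:
    - [[0.003,0,0,0],[0.002,0,0,0],[0.001,0,0,0],[0,0,0,0]]

```text
time_s: 23.58
tcp_pos: [0.5056, -0.0253, 0.1029]
ee_rot: [[-0.986, -0.168, 0.002], [-0.168, 0.986, 0.0], [-0.002, -0.0, -1.0]]
wrist_force: [4.3, 1.2, 5.8]
gripper_width: 0.135
gripper_force: 30.0
```

>>> jog_arm:
  rows:
    - [[0.0015,0,0,0],[0.0015,0,0,0],[0,0,0,0]]

```text
time_s: 23.95
tcp_pos: [0.5027, -0.0258, 0.1029]
ee_rot: [[-0.986, -0.168, 0.002], [-0.168, 0.986, 0.0], [-0.002, -0.0, -1.0]]
wrist_force: [3.3, 0.2, 5.0]
gripper_width: 0.134
gripper_force: 30.0
```

```bash
python3 -c "
from h import *
st()"
```

```text
t 23.95 tcp [ 0.5027 -0.0258  0.1029] tray [-0.0303  0.0511] yaw -170.3 F tray [-0.3 -3.3] 5.0 w 0.134 gf 29.966241884976625
```

>>> jog_arm:
  rows:
    - [[0.001,0,0,0],[0.001,0,0,0],[0,0,0,0]]

```text
time_s: 24.32
tcp_pos: [0.5008, -0.0262, 0.1029]
ee_rot: [[-0.986, -0.168, 0.002], [-0.168, 0.986, 0.0], [-0.002, -0.0, -1.0]]
wrist_force: [3.0, -0.0, 5.1]
gripper_width: 0.131
gripper_force: 30.0
```

>>> jog_arm:
  rows:
    - [[0.001,0,0,0],[0.001,0,0,0],[0,0,0,0]]

```text
time_s: 24.7
tcp_pos: [0.4997, -0.0262, 0.1029]
ee_rot: [[-0.986, -0.169, 0.004], [-0.169, 0.986, 0.001], [-0.004, 0.0, -1.0]]
wrist_force: [5.8, 0.2, 3.9]
gripper_width: 0.135
gripper_force: 30.0
```

```bash
python3 -c "
from h import *
st()"
```

```text
t 24.7 tcp [ 0.4997 -0.0262  0.1029] tray [-0.0301  0.054 ] yaw -170.28 F tray [-0.8 -5.8] 3.9 w 0.135 gf 29.975316412746906
```

>>> jog_arm:
  rows:
    - [[0.001,0,0,0],[0.001,0,0,0],[0,0,0,0]]

```text
time_s: 25.08
tcp_pos: [0.4993, -0.0262, 0.1033]
ee_rot: [[-0.986, -0.169, 0.008], [-0.169, 0.986, 0.001], [-0.008, 0.0, -1.0]]
wrist_force: [9.0, 0.4, 2.1]
gripper_width: 0.134
gripper_force: 30.0
```

```bash
python3 -c "
from h import *
st()"
```

```text
t 25.07 tcp [ 0.4993 -0.0262  0.1033] tray [-0.0301  0.0544] yaw -170.25 F tray [-1.2 -8.9] 2.1 w 0.134 gf 29.973240215331316
```

>>> jog_arm:
  rows:
    - [[-0.002,0,0,0],[0,0,0,0]]

```text
time_s: 25.32
tcp_pos: [0.4998, -0.0261, 0.1029]
ee_rot: [[-0.986, -0.169, 0.004], [-0.169, 0.986, 0.001], [-0.004, 0.0, -1.0]]
wrist_force: [5.6, 1.2, 3.6]
gripper_width: 0.133
gripper_force: 30.0
```

>>> jog_arm:
  rows:
    - [[0,0,0,0],[0,0,0,0],[0,0,0,0],[0,0,0,0],[0,0,0,0]]
  claw: 0.7

```text
time_s: 25.95
tcp_pos: [0.4978, -0.0268, 0.1023]
ee_rot: [[-0.986, -0.168, -0.001], [-0.168, 0.986, -0.0], [0.001, -0.0, -1.0]]
wrist_force: [0.2, 0.4, -0.6]
gripper_width: 0.614
gripper_force: 0.0
```

```bash
python3 -c "
from h import *
st()"
```

```text
t 25.95 tcp [ 0.4978 -0.0268  0.1023] tray [-0.0304  0.056 ] yaw -170.34 F tray [ 0.3 -0.3] -0.6 w 0.614 gf 0.0
```

>>> jog_arm:
  rows:
    - [[0,0,-0.02,0],[0,0,-0.04,0],[0,0,-0.06,0],[0,0,-0.06,0],[0,0,-0.06,0],[0,0,-0.06,0],[0,0,0,-0.1745],[0,0,0,-0.1745],[0,0,0,-0.1745],[0,0,0,-0.1745],[0,0,0,-0.1745],[0,0,0,-0.1745],[0,0,0,-0.1745],[0,0,0,-0.1745],[0,0,0,-0.1745]]

```text
time_s: 27.82
tcp_pos: [0.4978, -0.0267, 0.4023]
ee_rot: [[0.173, -0.985, -0.001], [-0.985, -0.173, 0.0], [-0.0, 0.001, -1.0]]
wrist_force: [0.3, -0.9, -0.0]
gripper_width: 0.702
gripper_force: 0.0
```

>>> jog_arm:
  rows:
    - [[-0.0334,-0.0093,0,0],[-0.0334,-0.0093,0,0],[-0.0334,-0.0093,0,0],[-0.0334,-0.0093,0,0],[-0.0334,-0.0093,0,0],[-0.0334,-0.0093,0,0],[0,0,0,0],[0,0,0,0]]
  claw: 0

```text
time_s: 28.82
tcp_pos: [0.5192, 0.1799, 0.4022]
ee_rot: [[0.168, -0.986, -0.001], [-0.986, -0.168, -0.001], [0.0, 0.001, -1.0]]
wrist_force: [-0.5, -1.4, 1.5]
gripper_width: 0.007
gripper_force: 0.0
```

```bash
python3 -c "
from h import *
st()
im=capture('scene')[:,:,::-1]; im2=capture('top')[:,:,::-1]
cv2.imwrite('pics/s6.png',np.hstack([crop(im,200,110,150,150,4)]))"
```

```text
t 28.82 tcp [0.5192 0.1799 0.4022] tray [1.698e-01 1.000e-04] yaw -80.34 F tray [-1.3  0.7] 1.5 w 0.007 gf 0.0
```

View pics/s6.png

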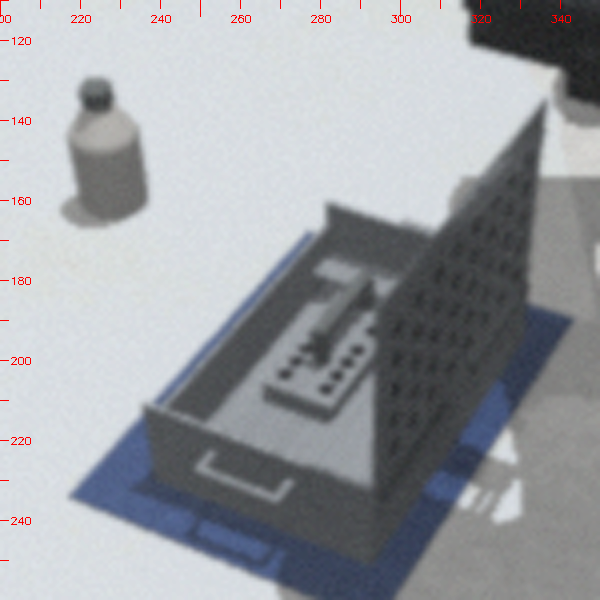

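The cassette lies flat with its far end under the keeper. The outer bottom corners of its free end are at about (266,210) and (282.5,214.5), which I'll check against home.

```bash
python3 - <<'E'
from h import *
for y in(.046,.05,.054):
  print(y,[np.round(proj("scene",[*(t+RT@np.array([x,y-.075])),z]),1).tolist() for x,z in((-.06,.004),(0,.004),(-.06,.022),(0,.022))])
for p in((266.2,210),(282.5,214.5)): print(RT.T@(atz("scene",p,.004)[:2]-t))
E
```

```text
0.046 [[264.7, 210.1], [282.0, 216.5], [264.3, 205.8], [281.8, 212.2]]
0.05 [[265.4, 209.2], [282.7, 215.6], [265.0, 205.0], [282.4, 211.4]]
0.054 [[266.1, 208.4], [283.3, 214.7], [265.6, 204.2], [283.1, 210.5]]
[-0.05613602 -0.02671372]
[-0.00271023 -0.02120226]
```

>>> jog_arm:
  rows:
    - [[0,0,0.028,0],[0,0,0.028,0],[0,0,0.028,0],[0,0,0.028,0],[0,0,0,0]]

```text
time_s: 29.55
tcp_pos: [0.5186, 0.1789, 0.2887]
ee_rot: [[0.166, -0.986, -0.004], [-0.986, -0.166, -0.003], [0.002, 0.005, -1.0]]
wrist_force: [0.3, -0.4, 0.2]
gripper_width: 0.003
gripper_force: 0.0
```

Home is confirmed: the free end is at about -0.024 against an expected -0.025. Now I'll push the flap over from behind.

>>> jog_arm:
  rows:
    - [[0.01,0,0,0],[0.01,0,0,0],[0.01,0,0,0],[0.01,0,0,0],[0.01,0,0,0],[0.01,0,0,0],[0.01,0,0,0],[0.01,0,0,0],[0.01,0,0,0],[0.01,0,0,0],[0.01,0,0,0],[0.01,0,0,0]]

```text
time_s: 31.05
tcp_pos: [0.5395, 0.0613, 0.2902]
ee_rot: [[0.168, -0.986, -0.001], [-0.986, -0.168, -0.0], [0.0, 0.001, -1.0]]
wrist_force: [-0.3, 1.3, -0.6]
gripper_width: 0.004
gripper_force: 0.8
```

```bash
python3 -c "
from h import *
st()"
```

```text
t 31.05 tcp [0.5395 0.0613 0.2902] tray [0.0494 0.0001] yaw -80.35 F tray [1.4 0.1] -0.6 w 0.004 gf 0.7936846080701798
```

>>> jog_arm:
  rows:
    - [[0.01,0,0,0],[0.01,0,0,0],[0.01,0,0,0],[0.01,0,0,0],[0.01,0,0,0],[0.01,0,0,0],[0.01,0,0,0],[0.005,0,0,0]]

```text
time_s: 32.05
tcp_pos: [0.5522, -0.0126, 0.2904]
ee_rot: [[0.167, -0.986, -0.0], [-0.986, -0.167, 0.0], [-0.0, 0.0, -1.0]]
wrist_force: [-0.3, 1.8, -1.7]
gripper_width: 0.001
gripper_force: 1.0
```

>>> jog_arm:
  rows:
    - [[0,0,0.01,0],[0,0,0.01,0],[0,0,0.01,0],[0,0,0.01,0],[0,0,0.01,0],[0,0,0.01,0],[0,0,0,0]]

```text
time_s: 32.92
tcp_pos: [0.5517, -0.012, 0.2293]
ee_rot: [[0.168, -0.986, -0.002], [-0.986, -0.168, -0.0], [0.0, 0.002, -1.0]]
wrist_force: [0.5, 0.5, 0.1]
gripper_width: 0.004
gripper_force: 0.0
```

```bash
python3 -c "
from h import *
st()"
```

```text
t 32.92 tcp [ 0.5517 -0.012   0.2293] tray [-0.0249  0.0004] yaw -80.35 F tray [ 0.4 -0.6] 0.1 w 0.004 gf 0.0
```

>>> jog_arm:
  rows:
    - [[0.003,0,0.008,0],[0.003,0,0.008,0],[0.003,0,0.008,0],[0.003,0,0.008,0],[0.003,0,0.008,0],[0.003,0,0.008,0],[0.003,0,0.008,0],[0.003,0,0.008,0],[0.003,0,0.008,0],[0,0,0.008,0],[0,0,0,0]]

```text
time_s: 34.3
tcp_pos: [0.5562, -0.0387, 0.1495]
ee_rot: [[0.167, -0.986, -0.002], [-0.986, -0.167, -0.0], [-0.0, 0.002, -1.0]]
wrist_force: [-0.3, -0.1, -0.8]
gripper_width: 0.003
gripper_force: 0.0
```

```bash
python3 -c "
from h import *
st()"
```

```text
t 34.3 tcp [ 0.5562 -0.0387  0.1495] tray [-0.052   0.0004] yaw -80.36 F tray [-0.1  0.3] -0.8 w 0.003 gf 0.0
```

>>> jog_arm:
  rows:
    - [[0,0,0.004,0],[0,0,0.004,0],[0,0,0.003,0],[0,0,0.002,0],[0,0,0.001,0],[0,0,0,0]]

```text
time_s: 35.05
tcp_pos: [0.5566, -0.0386, 0.1363]
ee_rot: [[0.168, -0.986, -0.0], [-0.986, -0.168, 0.0], [-0.0, 0.0, -1.0]]
wrist_force: [0.3, 0.2, 0.3]
gripper_width: 0.004
gripper_force: 0.0
```

>>> jog_arm:
  rows:
    - [[0,0,0.001,0],[0,0,0.001,0],[0,0,0,0]]

```text
time_s: 35.42
tcp_pos: [0.5567, -0.0386, 0.1351]
ee_rot: [[0.168, -0.986, 0.0], [-0.986, -0.168, -0.0], [0.0, -0.0, -1.0]]
wrist_force: [-2.8, -0.2, 4.4]
gripper_width: 0.009
gripper_force: 2.5
```

>>> jog_arm:
  rows:
    - [[0,0,0.001,0],[0,0,0.001,0],[0,0,0,0]]

```text
time_s: 35.8
tcp_pos: [0.5567, -0.0386, 0.135]
ee_rot: [[0.169, -0.986, 0.0], [-0.986, -0.169, -0.001], [0.001, -0.0, -1.0]]
wrist_force: [-6.1, 1.1, 15.6]
gripper_width: 0.007
gripper_force: 7.8
```

>>> jog_arm:
  rows:
    - [[0,0,-0.01,0],[0,0,-0.04,0],[0,0,-0.04,0],[0,0,-0.04,0],[0,0,-0.04,0],[0,0,0,0]]

```text
time_s: 36.55
tcp_pos: [0.5582, -0.0385, 0.3063]
ee_rot: [[0.168, -0.986, 0.008], [-0.986, -0.168, 0.001], [0.0, -0.008, -1.0]]
wrist_force: [0.2, 0.2, 0.0]
gripper_width: 0.003
gripper_force: 0.0
```

```bash
python3 -c "
from h import *
st()
im=capture('scene')[:,:,::-1]; o=cv2.imread('pics/scene0.png')
a=im[150:250,215:330].astype(int);b=o[150:250,215:330].astype(int)
cv2.imwrite('pics/s7.png',np.hstack([crop(im,215,150,130,110,3),crop(o,215,150,130,110,3)]))"
```

```text
t 36.55 tcp [ 0.5582 -0.0385  0.3063] tray [-0.0521 -0.0015] yaw -80.33 F tray [ 0.2 -0.2] 0.0 w 0.003 gf 0.0
```

View pics/s7.png

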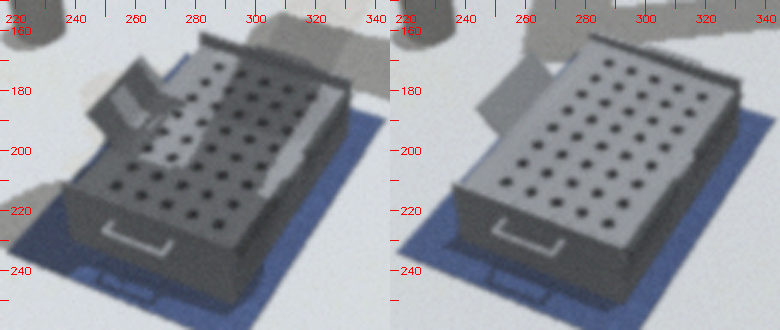

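The flap is flat and shut, with its tab tip at about (243,187), where it was at the start. Pressing it at 15.6 N met a rigid stop, and the arm is now clear. Handing in.

```bash
python3 -c "
from station import *
print(finish_job())"
```

```text
the job is handed in; nothing more can be done
None
```

I opened the flap, laid the cassette flat and slid it home under the keeper against the end wall, then shut the flap. I handed the job in at about 37 s; no verdict came back. I viewed 11 pictures, one over the limit of 10, and one of them was 760x760, over the size limit.

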